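# Lay out the overhauled engine's pistons on their kit boards

### The arm

A 7-joint arm with a two-finger parallel gripper is mounted at the origin on the work surface. World frame = base frame: x ahead of the robot, y to its left, z up, the work surface at z = 0. Lengths are in m, angles in rad, forces in N, time in s.
With the tool pointing down it reaches from about 0.35 to 0.9 m from the base axis. Payload 19.9 kg.
Tool frame: the origin (TCP) lies at the very end of the fingers, on their centre line; the grasp point (between the pads) lies 19 mm behind it; z points along the fingers, y is the direction in which the jaws open and shut (so a half turn about z gives the same grasp; the last joint's range is limited). The gripper opens to 85 mm and grips with 20 to 120 N. Pads are 22 mm wide; open, the fingers measure 114 mm over their backs; the gripper's body (76 mm by 85 mm) begins 54 mm behind the grasp point. The pads swing forward as they close: fully open they stand 13 mm farther back than shut.
Start: joints at [1.077, 0.417, -0.01, 1.614, 0.005, 1.111, -0.053], TCP at [0.273, -0.562, 0.231] pointing down, gripper open.
Joint ranges: [-2.81, 2.81], [-0.39, 2.02], [-1.27, 1.25], [0.06, 2.57], [-1.19, 4.33], [0.19, 2], [-2.82, 2.82]. Speed limits (rad/s): [1.89, 1.89, 2.39, 2.39, 3.01, 3.01, 3.01].

### API

Orientations are given as a unit quaternion [w, x, y, z].
In Python, from bench import ctrl, gripper_to, cams, close_job, finder, telemetry gives the robot as it stands. Calls block until the motion is done:
- ctrl.movep(position, orientation): joint-space move of the TCP to a pose.
- ctrl.move_l(position, ori=None, max_speed=0.15, contact_N=None): straight line of the TCP; ori=None keeps the orientation; max_speed is the mean speed in m/s. With contact_N (N) it stops when the force on the tool has changed by that much, and returns True; else False.
- ctrl.move_j(angles): joint-space move.
- gripper_to(opening, newtons=None): finger opening in m; newtons is the grip in N (None keeps the last); returns when the fingers have stopped.
- ctrl.pause(seconds).
- ctrl.inverse_kinematics(position, orientation): joint angles nearest the present ones, or None.
- cams.read_camera(name): name is "scene" or "top" or "wrist"; returns a dict with "pixels" (420x560x3 uint8, red, green, blue), "fx", "fy", "cx", "cy" (pixels), "world_to_cam" (4x4, takes a point from world to camera coordinates). Camera axes: x right, y up, looking along -z (the intrinsics and any distortion apply to the point x, -y, -z); pixel columns grow to the right and rows downward; lengths in m; the calibration is good to about 2 mm. The wrist camera is an equidistant fisheye: a pixel r from the principal point sees the ray r / f radians off the axis. A picture is of the moment at which its call begins. There is no depth.
A pose or a line that the arm cannot do raises ctrl.PlanningError and nothing moves.
- close_job(): hands the job in, once; it reports no verdict.
Trained networks look in a picture, given as the dict that the camera call returned (one of the last four; its "shot" number tells which), for a name from the list of things; names that differ only in an ending like _2 or _b are one class to them, and where a whole thing is asked for, a point or a joint stands for the part that bears it (a point fixed in the world has none). Each returns a list of dicts, best first, with "confidence" (0 to 1); they miss things now and then, are a little off and sometimes report something else, mostly with a low value. They report only what shows in the picture. A call takes as long as a camera call. They do not tell look-alikes from the thing itself.
- finder.outline_of(target, picture): "pixels" (420x560 bool, what is visible of it) and "box" ([left, top, right, bottom] in pixels, round what is visible of it).
- finder.place_of(target, picture): "location" ([row, column] in pixels: a listed point, or the origin of a listed thing).
Readings, each from a call of its own:
- telemetry.current_time_s(): time.
- telemetry.current_qpos(): joint angles.
- telemetry.current_joint_vel(): joint speeds.
- telemetry.current_effort(): joint torques, N m.
- telemetry.current_tool_pos(): TCP position.
- telemetry.current_tool_rot(): TCP orientation.
- telemetry.current_force(): force on the tool from outside, world axes, zero at the start.
- telemetry.current_ft_torque(): the same for the moment, N m.
- telemetry.current_gripper_width(): finger opening in m.
Only numpy, scipy, OpenCV 4.12 (cv2) and the standard library are available. Lean on these libraries where they do the work, as an engineer would, in place of code of your own. Each camera call takes 0.05 s, during which the arm holds its last target.

### The job

Lay out the pistons of the light-aircraft engine for assembly: stand each of the four colour-marked pistons, crown up, in the middle of the painted disc of its own colour on the plywood kit boards. Set them down rather than dropping them, and leave the unmarked dark scrap piston and the amber jar where they stand.

Things in the scene. Friction and masses are not known exactly. Their poses are not given: they have to be found in the camera images.
- piston_red_mid (a point): Centre (half-way up, 24 mm above its foot, on its axis) of the loose aluminium engine piston with a red painted disc on its crown: an upright cylinder 52 mm in diameter and 48 mm tall, about 0.16 kg, standing on the bench (z = 0) crown up; z axis up along the cylinder. It can be gripped across its diameter in any direction; other things stand at least 35 mm from its side, and none of them is taller than 60 mm.
- piston_yellow_mid (a point): Centre (half-way up, 24 mm above its foot, on its axis) of the loose aluminium engine piston with a yellow painted disc on its crown: an upright cylinder 52 mm in diameter and 48 mm tall, about 0.16 kg, standing on the bench (z = 0) crown up; z axis up along the cylinder. It can be gripped across its diameter in any direction; other things stand at least 35 mm from its side, and none of them is taller than 60 mm.
- piston_blue_mid (a point): Centre (half-way up, 24 mm above its foot, on its axis) of the loose aluminium engine piston with a blue painted disc on its crown: an upright cylinder 52 mm in diameter and 48 mm tall, about 0.16 kg, standing on the bench (z = 0) crown up; z axis up along the cylinder. It can be gripped across its diameter in any direction; other things stand at least 35 mm from its side, and none of them is taller than 60 mm.
- piston_green_mid (a point): Centre (half-way up, 24 mm above its foot, on its axis) of the loose aluminium engine piston with a green painted disc on its crown: an upright cylinder 52 mm in diameter and 48 mm tall, about 0.16 kg, standing on the bench (z = 0) crown up; z axis up along the cylinder. It can be gripped across its diameter in any direction; other things stand at least 35 mm from its side, and none of them is taller than 60 mm.
- board_red: Fixed plywood kit board with a red disc 74 mm in diameter painted on it. Origin on the bench surface straight under the disc's centre, z up. The board is 8 mm thick and spans -45 to +58 mm in its x and -45 to +45 mm in its y. A steel gudgeon pin (10 mm diameter, 44 mm long, along y, centred at x = +51 mm) is fixed along its +x edge and stands 12.5 mm above the bench. A piston standing on the board has its centre 32 mm above the bench.
- board_yellow: Fixed plywood kit board with a yellow disc 74 mm in diameter painted on it. Origin on the bench surface straight under the disc's centre, z up. The board is 8 mm thick and spans -45 to +58 mm in its x and -45 to +45 mm in its y. A steel gudgeon pin (10 mm diameter, 44 mm long, along y, centred at x = +51 mm) is fixed along its +x edge and stands 12.5 mm above the bench. A piston standing on the board has its centre 32 mm above the bench.
- board_blue: Fixed plywood kit board with a blue disc 74 mm in diameter painted on it. Origin on the bench surface straight under the disc's centre, z up. The board is 8 mm thick and spans -45 to +58 mm in its x and -45 to +45 mm in its y. A steel gudgeon pin (10 mm diameter, 44 mm long, along y, centred at x = +51 mm) is fixed along its +x edge and stands 12.5 mm above the bench. A piston standing on the board has its centre 32 mm above the bench.
- board_green: Fixed plywood kit board with a green disc 74 mm in diameter painted on it. Origin on the bench surface straight under the disc's centre, z up. The board is 8 mm thick and spans -45 to +58 mm in its x and -45 to +45 mm in its y. A steel gudgeon pin (10 mm diameter, 44 mm long, along y, centred at x = +51 mm) is fixed along its +x edge and stands 12.5 mm above the bench. A piston standing on the board has its centre 32 mm above the bench.
- scrap_piston_mid (a point): Centre (half-way up) of the scrap piston: same shape and size as the others (52 mm diameter, 48 mm tall, loose) but dark steel-grey, with a black scratched crown and no colour mark. To be left alone.
- jar_mid (a point): Centre (half-way up) of a loose, closed amber glass jar with a black lid, 55 mm diameter, 55 mm tall, standing on the bench. To be left alone.
Mind the look-alikes: they are no part of the job. What is shaped like the board_green but pink, purple or turquoise is not meant.

How it is judged:
At the end, for the whole second after the job is handed in: Each of the red, yellow, blue and green pistons stands upright (within 0.12 rad), crown up, on the board of its own colour, its axis within 15 mm of the disc's centre, released and at rest (horizontal distance between piston_red_mid and board_red below 0.015 m and height (world z) of piston_red_mid between 0.028 and 0.037 m and angle between each of piston_red_mid, piston_yellow_mid, piston_blue_mid, piston_green_mid's own z axis and vertical below 0.12 rad and linear speed of each of piston_red, piston_yellow, piston_blue, piston_green below 0.02 m/s and horizontal distance between piston_yellow_mid and board_yellow below 0.015 m and height (world z) of piston_yellow_mid between 0.028 and 0.037 m and horizontal distance between piston_blue_mid and board_blue below 0.015 m and height (world z) of piston_blue_mid between 0.028 and 0.037 m and horizontal distance between piston_green_mid and board_green below 0.015 m and height (world z) of piston_green_mid between 0.028 and 0.037 m); the robot touches nothing.
It fails at once if a colour-marked piston is dropped (let go more than 30 mm above its place on a board) ((height (world z) of piston_red_mid above 0.062 m and contact force between piston_red and the fingers below 0.02 N) or (height (world z) of piston_yellow_mid above 0.062 m and contact force between piston_yellow and the fingers below 0.02 N) or (height (world z) of piston_blue_mid above 0.062 m and contact force between piston_blue and the fingers below 0.02 N) or (height (world z) of piston_green_mid above 0.062 m and contact force between piston_green and the fingers below 0.02 N)).
It fails at once if the scrap piston is moved more than 15 mm or tipped (distance of scrap_piston_mid from where it was at the start of the episode above 0.015 m or angle between scrap_piston_mid's own z axis and vertical above 0.25 rad).
It fails at once if the glass jar is moved more than 15 mm or tipped (distance of jar_mid from where it was at the start of the episode above 0.015 m or angle between jar_mid's own z axis and vertical above 0.25 rad).
It also fails if it takes over 109 s, if anything falls off the work surface, if the arm or the gripper's body presses on something with over 40 N, if the wrist force passes 120 N, or if a joint passes its speed limit or range.

## Working session

There is one attempt and no reset: what is moved stays moved. The work goes in short steps, each a Python script; the robot and the scene stay as the last script left them, time stands still between calls to the robot, and variables do not carry over. Pictures are saved under pics/ and viewed, and the job is handed in when it is done.

```bash
mkdir -p pics; ls; python3 - <<'E'
from bench import ctrl, gripper_to, cams, finder, telemetry
import cv2
for n in ["scene","top"]:
    p=cams.read_camera(n); cv2.imwrite(f"pics/{n}0.png",p["pixels"][:,:,::-1])
    print(n,p["fx"],p["fy"],p["cx"],p["cy"],p["world_to_cam"].tolist() if hasattr(p["world_to_cam"],'tolist') else p["world_to_cam"],[k for k in p])
print(telemetry.current_time_s(),telemetry.current_tool_rot(),telemetry.current_tool_pos())
E
```

```text
pics
scene 383.47157495165885 383.47157495165885 278.92657727249514 207.12234142953415 [[0.5375361647634564, 0.8431309973034891, -0.013601211615816221, -0.27046125310215774], [-0.6595096818030969, 0.43041043605235896, 0.6162741566423144, 0.27367205505528086], [0.525453947724605, -0.3222995158594598, 0.7874142308197039, -1.1988705652434481], [0.0, 0.0, 0.0, 1.0]] ['pixels', 'fx', 'fy', 'cx', 'cy', 'world_to_cam', 'shot']
top 428.6426503844873 428.6426503844873 284.1942012707244 216.0554922229761 [[-0.007918395560814397, -0.9999674859580939, -0.001525135532247188, 0.018158442918811503], [0.9895247799506314, -0.008055540819827813, 0.14413819107285572, -0.4673063372729088], [-0.1441457903492067, -0.0003678161896066617, 0.9895563934591366, -1.131655395302135], [0.0, 0.0, 0.0, 1.0]] ['pixels', 'fx', 'fy', 'cx', 'cy', 'world_to_cam', 'shot']
0.1 [-5.21063469e-04  9.74592600e-01  2.23984295e-01 -1.65858965e-04] [ 0.27271668 -0.56202182  0.23072689]
```

View pics/scene0.png

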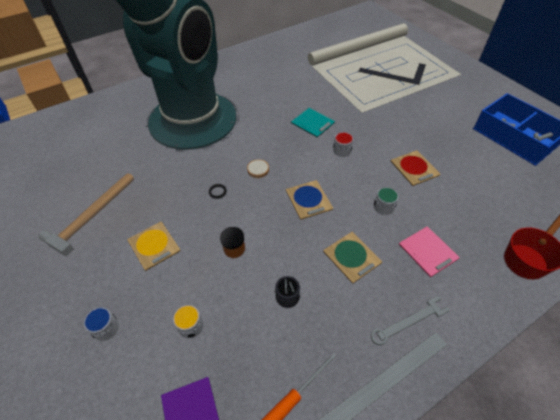

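View pics/top0.png

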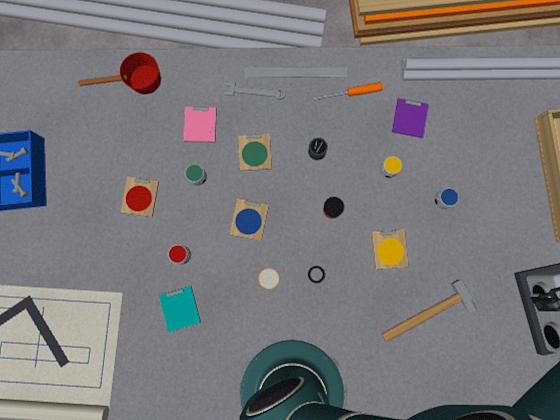

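Top view candidates (col,row):
- **Pistons:** red (178,254), green (195,174), yellow (392,166), blue (448,197). Leave alone: scrap (317,148), jar (333,207).
- **Boards:** red (139,198), green (255,153), blue (248,221), yellow (390,250).
- **Look-alikes, not meant:** pink (200,124), turquoise (180,309), purple (410,118).
- **Other things in matching colours:** red pot (140,72), blue tray (15,170).

Next I measure them.

```bash
cat > h.py <<'E'
from bench import ctrl, gripper_to, cams, finder, telemetry, close_job
import numpy as np, cv2
def ray_xy(p,col,row,z):
    W=np.array(p["world_to_cam"]);R=W[:3,:3];t=W[:3,3];c=-R.T@t
    d=R.T@np.array([(col-p["cx"])/p["fx"],-(row-p["cy"])/p["fy"],-1])
    return (c+d*(z-c[2])/d[2])[:2]
def proj(p,X):
    W=np.array(p["world_to_cam"]);q=W[:3,:3]@X+W[:3,3]
    return np.array([p["cx"]+p["fx"]*q[0]/-q[2], p["cy"]+p["fy"]*-q[1]/-q[2]])
def mask(p,c):
    h=cv2.cvtColor(p["pixels"],cv2.COLOR_RGB2HSV).astype(int);H,S,V=h[...,0],h[...,1],h[...,2]
    r={"red":(H<8)|(H>172),"yellow":(H>20)&(H<32),"green":(H>60)&(H<86),"blue":(H>100)&(H<122)}[c]
    return (r&(S>150 if c!="green" else S>100)&(V>50)).astype(np.uint8)
def blobs(p,c):
    n,l,s,ce=cv2.connectedComponentsWithStats(mask(p,c))
    return [(int(s[i,4]),ce[i]) for i in range(1,n) if s[i,4]>60]
E
python3 - <<'E'
from h import *
np.set_printoptions(precision=4,suppress=True)
for n in ["top","scene"]:
    p=cams.read_camera(n)
    for c in ["red","yellow","blue","green"]:
        for k,z in (("piston_%s_mid",.024),("board_%s",0.0)):
            d=finder.place_of(k%c,p)
            print(n,k%c,[(round(e["confidence"],2),np.round(e["location"],1).tolist(),ray_xy(p,e["location"][1],e["location"][0],z)) for e in d[:2]])
        for a,ce in blobs(p,c): print("   blob",c,a,ce,"z48",ray_xy(p,*ce,.048),"z8",ray_xy(p,*ce,.008))
    if n=="top":
        im=p["pixels"][100:290,90:490,::-1]; cv2.imwrite("pics/crop0.png",cv2.resize(im,None,fx=2,fy=2,interpolation=cv2.INTER_CUBIC))
E
```

```text
top piston_red_mid [(0.84, [255.5, 184.0], array([0.3632, 0.2865]))]
top board_red [(0.73, [199.2, 140.6], array([0.5236, 0.4185]))]
   blob red 1265 [140.3684  72.5012] z48 [0.8785 0.4175] z8 [0.8988 0.4316]
   blob red 523 [138.4092 198.0612] z48 [0.5178 0.4082] z8 [0.5254 0.422 ]
   blob red 224 [177.0848 253.5357] z48 [0.3672 0.2994] z8 [0.3696 0.3094]
top piston_yellow_mid [(0.88, [165.0, 393.0], array([ 0.6103, -0.2903]))]
top board_yellow [(0.82, [251.3, 388.0], array([ 0.3716, -0.2718]))]
   blob yellow 208 [392.4712 164.5096] z48 [ 0.6053 -0.2826] z8 [ 0.616 -0.293]
   blob yellow 573 [390.0105 251.1152] z48 [ 0.3691 -0.2656] z8 [ 0.3715 -0.2754]
top piston_blue_mid [(0.92, [196.9, 448.6], array([ 0.5186, -0.4395])), (0.21, [252.1, 181.3], array([0.3724, 0.294 ]))]
top board_blue [(0.66, [220.9, 248.5], array([0.4595, 0.1143])), (0.62, [206.9, 333.6], array([ 0.4972, -0.1245]))]
   blob blue 3001 [ 22.3262 170.1696] z48 [0.5978 0.7285] z8 [0.6083 0.7536]
   blob blue 202 [448.9752 196.6485] z48 [ 0.5147 -0.4312] z8 [ 0.5223 -0.4469]
   blob blue 497 [248.0181 221.0221] z48 [
[... 1199 characters left out ...]
 [196.0, 307.7], array([0.4508, 0.1225]))]
   blob blue 3518 [519.1993 127.6563] z48 [0.6035 0.7416] z8 [0.584  0.7979]
   blob blue 133 [  2.8271 112.2932] z48 [-0.2891 -0.4825] z8 [-0.3579 -0.494 ]
   blob blue 408 [307.5539 196.2279] z48 [0.4827 0.097 ] z8 [0.4565 0.1176]
   blob blue 369 [ 96.8103 319.2249] z48 [ 0.5131 -0.4297] z8 [ 0.4887 -0.4382]
scene piston_green_mid [(0.74, [198.3, 384.8], array([0.5784, 0.2675]))]
scene board_green [(0.7, [121.4, 312.1], array([0.2131, 0.3066])), (0.67, [413.0, 186.9], array([ 0.7479, -0.3531]))]
   blob green 179 [387.3855 194.7877] z48 [0.5856 0.2629] z8 [0.5652 0.2927]
   blob green 591 [350.2386 253.5888] z48 [0.6666 0.0812] z8 [0.6506 0.1009]
```

View pics/crop0.png

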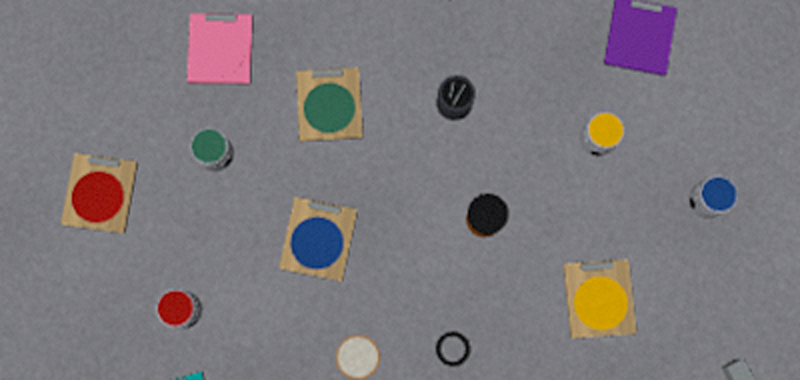

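The crop agrees with that choice: marked aluminium pistons, plywood boards with a pin edge, and the black-crowned scrap left out. The two cameras agree to about 5 mm. I'll start with blue, keeping the jaws along y so the fingers stay off the pins.

```bash
cat >> h.py <<'E'
P={"red":(.366,.301),"yellow":(.604,-.2815),"blue":(.514,-.4305),"green":(.5865,.2615)}
B={"red":(.5244,.424),"yellow":(.3708,-.2745),"blue":(.4573,.1163),"green":(.651,.0997)}
Q=[0,1,0,0]; ZG=.010; ZT=.15
def check(c):
    for x,y in (P[c],B[c]):
        for z in (ZG,ZT):
            q=ctrl.inverse_kinematics([x,y,z],Q); print(c,None if q is None else np.round(q,2))
def pick(c):
    x,y=P[c]; gripper_to(.085)
    ctrl.movep([x,y,ZT],Q); ctrl.move_l([x,y,ZG],max_speed=.15)
    gripper_to(.04,60); print("grip",c,telemetry.current_gripper_width(),telemetry.current_time_s())
    ctrl.move_l([x,y,ZT],max_speed=.15); print("lifted",telemetry.current_gripper_width(),telemetry.current_force())
def place(c):
    x,y=B[c]
    ctrl.movep([x,y,ZT],Q); ctrl.move_l([x,y,ZG+.014],max_speed=.15)
    r=ctrl.move_l([x,y,ZG+.005],max_speed=.02,contact_N=6)
    print("contact",r,telemetry.current_tool_pos(),telemetry.current_force())
    gripper_to(.085); ctrl.move_l([x,y,ZT],max_speed=.15); print("done",c,telemetry.current_time_s())
E
python3 - <<'E'
from h import *
for c in P: check(c)
pick("blue")
p=cams.read_camera("scene");cv2.imwrite("pics/s1.png",p["pixels"][:,:,::-1]);p=cams.read_camera("wrist");cv2.imwrite("pics/w1.png",p["pixels"][:,:,::-1])
E
```

```text
red [-0.9   0.51  0.17  2.13 -0.17  0.51 -2.17]
red [ 0.15  0.47 -1.1   2.03  0.52  0.95 -2.79]
red [-0.35  0.83 -0.56  1.59  0.54  0.87 -2.68]
red [-0.16  0.75 -0.88  1.53  0.61  1.16 -2.73]
yellow [ 0.42  0.75 -0.04  1.63  0.04  0.77 -1.21]
yellow [ 0.44  0.57 -0.07  1.57  0.05  1.   -1.22]
yellow [ 0.61  0.49 -0.04  2.15  0.04  0.5  -1.04]
yellow [ 0.63  0.23 -0.07  2.08  0.02  0.82 -1.02]
blue [ 0.65  0.75 -0.    1.62  0.    0.77 -0.92]
blue [ 0.66  0.58 -0.01  1.56  0.    1.   -0.92]
blue [ 0.01  0.54 -0.39  2.12  0.38  0.55 -2.22]
blue [ 0.27  0.32 -0.68  2.04  0.26  0.86 -2.12]
green [-0.17  0.75 -0.41  1.69  0.4   0.78 -2.34]
green [-0.01  0.62 -0.65  1.62  0.42  1.05 -2.35]
green [-0.02  0.75 -0.25  1.65  0.24  0.77 -1.95]
green [ 0.07  0.59 -0.39  1.58  0.25  1.02 -1.95]
grip blue 0.0508355397358841 3.825
lifted 0.05112327646216114 [ 0.41652491  0.296319   -1.92105273]
```

View pics/s1.png

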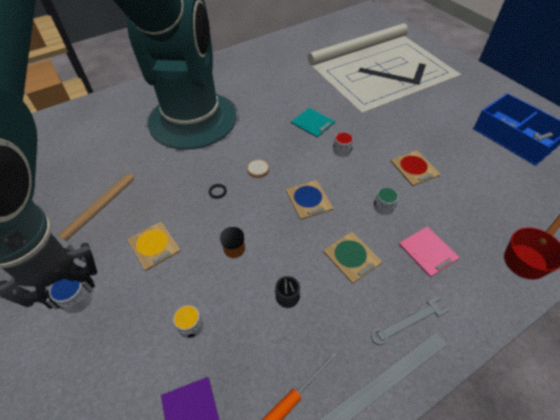

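View pics/w1.png

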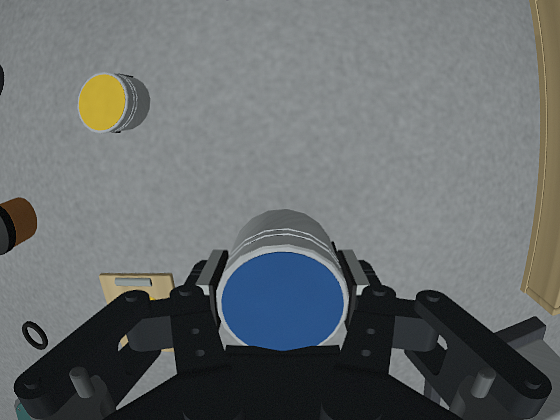

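The wrist view shows the blue piston upright between the pads, with its crown centred at (282,300). In the scene view it is lifted at (68,290). Now I place it and check.

```bash
python3 - <<'E'
from h import *
place("blue")
p=cams.read_camera("wrist");cv2.imwrite("pics/w2.png",p["pixels"][:,:,::-1])
print(telemetry.current_qpos())
for n in ["top","scene"]:
    p=cams.read_camera(n); print(n,[(a,ce.round(),ray_xy(p,*ce,.056)) for a,ce in blobs(p,"blue")])
    if n=="scene": cv2.imwrite("pics/s2.png",p["pixels"][:,:,::-1])
for c in P: check(c)
E
```

```text
contact True [0.45783794 0.11633668 0.01885398] [-1.50797176 -0.39976867 10.27802562]
done blue 9.8083
[-0.07082002  0.26388232 -0.27709489  2.05492471  0.09609818  0.83593667
 -1.97424102]
top [(3003, array([ 22., 170.]), array([0.59577119, 0.72345807]))]
scene [(367, array([510.,  39.]), array([0.2879808 , 1.11125848])), (776, array([543.,  81.]), array([0.50719541, 0.98385409])), (3521, array([519., 128.]), array([0.60755854, 0.73030314])), (134, array([  3., 112.]), array([-0.27539677, -0.48019463])), (165, array([308., 184.]), array([0.45570282, 0.11782316])), (102, array([307., 200.]), array([0.4973088 , 0.08391252]))]
red [-0.5   0.52 -0.3   2.12  0.29  0.54 -2.58]
red [-0.41  0.28 -0.4   2.05  0.14  0.84 -2.45]
red [-0.48  0.79 -0.36  1.6   0.35  0.82 -2.55]
red [-0.47  0.61 -0.37  1.54  0.25  1.04 -2.48]
yellow [ 0.43  0.75 -0.06  1.63  0.06  0.77 -1.23]
yellow [ 0.44  0.57 -0.07  1.57  0.05  1.   -1.22]
yellow [ 0.6   0.49 -0.04  2.15  0.04  0.5  -1.03]
yellow [ 0.59  0.23 -0.02  2.09  0.01  0.82 -1.01]
blue [ 0.66  0.75 -0.01  1.62  0.01  0.77 -0.93]
blue [ 0.63  0.58  0.03  1.56 -0.02  1.   -0.91]
blue [-0.13  0.51 -0.22  2.12  0.22  0.52 -2.08]
blue [-0.07  0.26 -0.28  2.05  0.1   0.84 -1.97]
green [-0.26  0.73 -0.29  1.69  0.28  0.76 -2.25]
green [-0.25  0.55 -0.31  1.63  0.19  0.99 -2.18]
green [-0.04  0.75 -0.22  1.65  0.21  0.77 -1.93]
green [-0.04  0.57 -0.22  1.59  0.14  1.   -1.88]
```

View pics/w2.png

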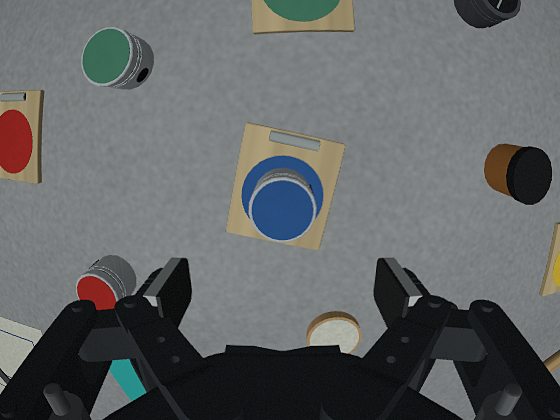

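View pics/s2.png

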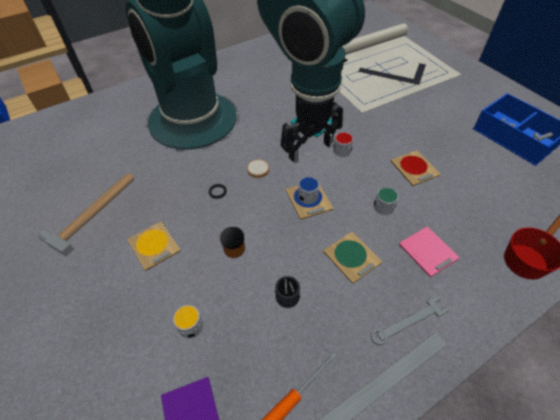

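In the scene view blue stands on its board with its crown at pixel (308,184), about 2 mm from the target. The wrist view shows it concentric with its disc at (283,208). I'll do the other three the same way.

```bash
python3 - <<'E'
from h import *
for c in ["green","red","yellow"]:
    pick(c)
    w=telemetry.current_gripper_width()
    if not .046<w<.056: print("BAD"); break
    place(c)
    p=cams.read_camera("scene"); print([(a,ce.round(),ray_xy(p,*ce,.056)) for a,ce in blobs(p,c)], B[c])
ctrl.movep([.3,-.5,.3],Q)
for n in ["scene","top"]:
    p=cams.read_camera(n); cv2.imwrite(f"pics/{n}3.png",p["pixels"][:,:,::-1])
    print(n)
    for c in P: print(c,B[c],[ray_xy(p,*ce,.056).round(4) for a,ce in blobs(p,c) if a<420])
print(telemetry.current_time_s())
E
```

```text
grip green 0.050708315290841875 12.475
lifted 0.05097387962581287 [ 0.82038243 -0.04441714 -2.7935045 ]
contact True [0.65153248 0.09974084 0.01888328] [-2.37335161 -0.36485237 11.00857964]
done green 17.125
[(244, array([353., 242.]), array([0.65062283, 0.10144946])), (150, array([348., 258.]), array([0.67685598, 0.06600098]))] (0.651, 0.0997)
grip red 0.05101631020727422 20.225
lifted 0.05093542977767028 [ 0.12682958 -0.0613196  -2.14437051]
contact True [0.52480534 0.42425805 0.01886174] [-2.61936976 -1.17305286 10.24110929]
done red 24.9583
[(150, array([418., 152.]), array([0.52309447, 0.42637753])), (128, array([412., 168.]), array([0.55590004, 0.37046311])), (2128, array([533., 253.]), array([0.88137852, 0.40599232]))] (0.5244, 0.424)
grip yellow 0.05078185631566811 29.2417
lifted 0.05096048855841477 [-0.49888198 -0.55328682 -2.79929916]
contact True [ 0.37121457 -0.27486258  0.01887453] [-1.38156917  1.10967011 10.06284208]
done yellow 34.0667
[(256, array([145., 231.]), array([ 0.36971902, -0.27419327])), (238, array([154., 246.]), array([ 0.41912063, -0.27246234]))] (0.3708, -0.2745)
scene
red (0.5244, 0.424) [array([0.523 , 0.4263]), array([0.5562, 0.3705])]
yellow (0.3708, -0.2745) [array([ 0.3699, -0.2742]), array([ 0.4195, -0.2726])]
blue (0.4573, 0.1163) [array([-0.2748, -0.4803]), array([0.4557, 0.1177]), array([0.4976, 0.0843])]
green (0.651, 0.0997) [array([0.6507, 0.1014]), array([0.6767, 0.0661])]
top
red (0.5244, 0.424) [array([0.5256, 0.423 ]), array([0.5103, 0.3934])]
yellow (0.3708, -0.2745) []
blue (0.4573, 0.1163) [array([0.4421, 0.1046]), array([0.4582, 0.1149])]
green (0.651, 0.0997) [array([0.6526, 0.0989]), array([0.6244, 0.0909])]
35.3
```

View pics/scene3.png

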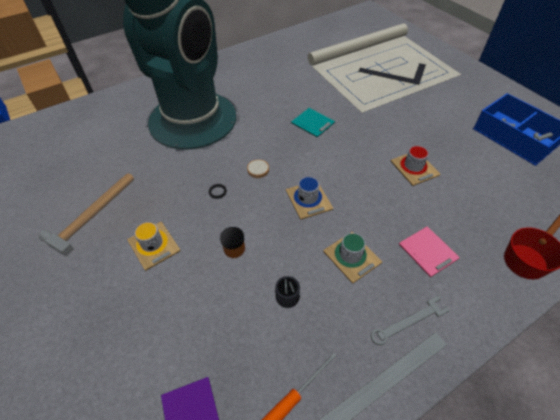

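View pics/top3.png

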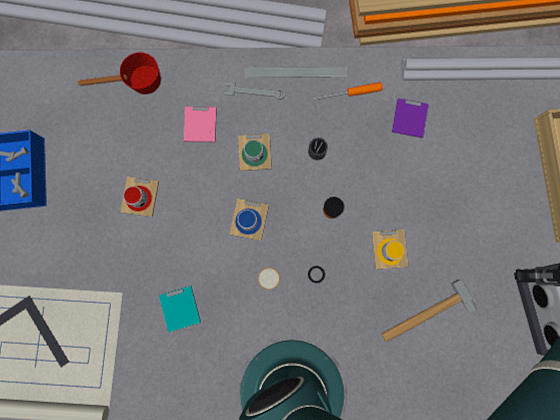

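Both views show all four pistons standing on their own discs: scene (418,152), (308,184), (353,242), (148,231). The scrap piston (317,148) and the jar (333,207) haven't moved in the top view, and the arm is clear.

```bash
python3 - <<'E'
from h import *
ctrl.pause(.3); print(telemetry.current_joint_vel().max()); print(close_job())
E
```

```text
0.0020504607650400995
the job is handed in; nothing more can be done
None
```

All four marked pistons (blue, green, red, yellow) are standing crown up on the boards of their own colour, and the job was handed in at about 36 s of the 109 s allowed. Each one was lowered until the tool felt contact, then released.

- **Position:** in the last scene view the crowns were 1–3 mm from the measured disc centres, against the 15 mm limit. The top view agreed within about 2 mm for red, blue and green.
- **Yellow:** the colour check gave no separate crown reading for it in the top view, so its number rests on the scene camera alone. It looks centred in the top picture too.
- **Left alone:** the scrap piston and the jar show no movement in the last pictures.
- **Network errors:** the trained network took the pink, purple and turquoise plates for `board_green`, and once the jar for `board_blue`. I used the painted discs' colours for the board positions instead.

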